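# Hold a slide holder flush on a tilted reading stage

## Robot

A 6-joint arm with a two-finger parallel gripper is mounted at the origin on the work surface. World frame = base frame: x ahead of the robot, y to its left, z up, the work surface at z = 0. Lengths are in mm, angles in rad, forces in N, time in s.
With the tool pointing down it reaches from about 250 to 775 mm from the base axis. Payload 4 kg.
Tool frame: the origin (TCP) lies on the centre line of the jaws, within the pads' length; the fingertips stand r.tip_extent ahead of it and the grasp point (between the pads) lies 11 mm behind it (r.tip_extent is the distance from the TCP to the fingertips, in mm); z points along the fingers, y is the line along which they close (so a half turn about z gives the same grasp; the last joint's range is limited). The gripper opens to 94 mm and grips with 3 to 60 N. Pads are 16 mm wide; open, the fingers measure 119 mm over their backs; the gripper's body (75 mm by 177 mm) begins 78 mm behind the grasp point.
Start: joints at [1.13, 0.087, 1.371, -0, 1.684, -0.103], TCP at [182.287, 518.933, 213.506] pointing down, gripper open.
Joint ranges: [-3.1, 3.1], [-0.76, 2.03], [0.27, 2.55], [-1.08, 4.22], [0.17, 2.65], [-2.57, 2.57]. Speed limits (rad/s): [2.79, 2.79, 3.14, 3.14, 3.14, 3.14].

## Interface

Orientations are given as a unit quaternion [x, y, z, w].
In Python, from workcell import get_obs, vision, r gives the robot as it stands. The module is installed in compiled form; this text tells all that it offers.
- The arm moves only by the tool carry_out, never from a script. Its argument "plan" is a list of rows, each a list of 6 numbers: the shift along the tool's x, y, z in cm, then the turn, a rotation vector about the tool's x, y, z in degrees. A call has 1 to 12 rows; each row is the pose to reach, as a shift and turn from the pose commanded when the call began, along the tool's axes at that moment; what a row does not reach only later rows make up. A row lasts 1/8 s, in which the tool goes at most 62.5 mm and 10.7 degrees, less where a joint would pass 70% of its speed; a pose out of reach is approached as far as the arm can. A call with a gripper value outside its range is refused whole. "hand" is the gripper's target within -1 to 1 (shut at 1, half-way at 0, fully open at -1), set as the call begins (left out, the last holds). The fingers move at their own pace and stop on an object; "newtons" is the grip in N (left out, the last holds). Time passes only in rows, so rows that repeat a pose let the fingers close. It gives the time, the measured TCP pose, the force, the opening and the grip force at its end, in the units of the state.
- get_obs(): the state, without advancing time (a new reading comes with each control period).
- vision.get_image(name): name is "side" or "top" or "wrist"; returns a dict with "img" (384x512x3 uint8, red, green, blue), "fx", "fy", "cx", "cy" (pixels), "T" (4x4, takes a point from camera to world coordinates); the wrist camera has in their place "mount" (4x4, takes a point from camera to tool coordinates, whose origin is the TCP and whose axes are the flange's). Camera axes: x right, y down, z forward; pixel columns grow to the right and rows downward; lengths in mm; the calibration is good to about 2 mm. A picture is of the moment at which its call begins: read the wrist's pose just before it. There is no depth.
- r.hand_in(): hands the job in; it is judged then, once.
The state is a dict: "t": time; "joint_positions": joint angles; "qvel": joint speeds; "tau": joint torques, N m; "position": TCP position; "ee_rot": TCP orientation; "force": force on the tool from outside, world axes, zero at the start; "wrist_torque": the same for the moment, N m; "grip_width": opening from 0.0 (shut) to 1.0 (fully open); "grasp_force": force on a finger pad.
Only numpy, scipy, OpenCV 4.12 (cv2) and the standard library are available. Lean on these libraries where they do the work, as an engineer would, in place of code of your own. Each camera call takes 0.05 s, during which the arm holds its last target. There are 200 camera calls.

## Task

Pick up the white slide holder by its upright grip fin, put the steel pin under its end through the hole in the tilted metal stage of the reader, and lay the holder flush on the sloped face, pointing straight up the slope with the pin end uppermost. The slope is different every time, so match it by touch, be gentle with the glass, and leave the other things on the bench where they are. Finish while still gripping the holder and pressing it lightly but definitely (clearly more than its own weight) flat against the stage: do not let go.

Things in the scene. Friction and masses are not known exactly. Their poses are not given: they have to be found in the camera images.
- holder: loose slide holder, 0.08-0.15 kg: white plate 120 x 44 x 6 mm, glass slide let in, grip fin on top, steel pin underneath. Origin: centre of the flat underside; x along the length to the pin end, z up. The fin stands on the plate's middle: 36 mm along x, 14 mm thick along y, its top 49 mm above the origin. It starts level on the rest block, the pin hanging free beyond the block's end
- pin_tip (a point): tip of the holder's pin, at x = 42, y = 0, z = -18 mm in the holder's frame (same axes). The pin is 8 mm in diameter and 18 mm long, points straight down (-z) from the underside, and its last 5 mm taper to 3 mm; a low steel screw head (14 mm wide, 4 mm high) on the plate's top shows where it is
- stage_hole (a point): centre of the mouth of the one hole in the reader's tilted aluminium stage, level with its flat face; 13 mm in diameter, through the 10 mm plate, free space below. Axes: z normal to the face, x straight up the slope, y level. The face is 160 mm up the slope by 84 mm across: from here 125 mm down to the hinge, 35 mm up. A flat glass strip lies down the slope from the hole
- reader: reader's fixed grey base, 180 x 116 mm, origin at the centre of its underside, x the way the stage rises. Grey cheeks with black clamp knobs (136 mm over the knobs) stand 56 mm high beside the stage, up to 13 mm above its face. The stage slopes 10 to 24 degrees about a level hinge clamped stiff (it does not give when pressed), lower edge towards the robot within 20 degrees
- rest: the fixed grey rest block, 80 x 60 x 24 mm high, origin at the centre of its underside on the bench
- tube_rack: bystander: low blue rack of small tubes, 90 x 36 mm, 45 mm high with caps
- tip_rack: bystander: blue pipette-tip rack, 108 x 72 mm, 70 mm high
- bottle: bystander: clear reagent bottle, 60 mm wide, 140 mm high
- beaker: bystander: glass beaker, 68 mm wide, 85 mm high
- pipette: bystander: black hand pipette lying down, about 275 mm long
- slide_box: bystander: orange slide box, 85 x 35 x 32 mm
- jar: bystander: small amber jar, 52 mm wide, 70 mm high
There are look-alikes about, which are no part of the job. Leave any red look-alike of the holder alone.

How it is judged (in metres and radians):
On the way, in this order (a step that is already met when the one before it is completed fails the run):
1. the holder is lifted clear of the rest block, held by the fingers (height (world z) of holder above 0.06 m and contact force between the fingers and holder above 1 N and contact force between holder and rest below 0.1 N and contact force between holder and reader below 0.1 N), for 0.1 s.
2. the tip of the pin is in the stage's hole (x of pin_tip in the frame of stage_hole between -0.0045 and 0.0045 m and y of pin_tip in the frame of stage_hole between -0.0045 and 0.0045 m and z of pin_tip in the frame of stage_hole below -0.002 m), for 0.1 s.
At the end, for the whole second after the job is handed in: Through the last second: pin through the hole (tip over 15.5 mm below the face, within 4.5 mm of its axis in x and y), underside within 2.5 mm and 0.04 rad of the face, length up the slope within 0.14 rad, pin end up, pressed with 2.5 to 35 N, gripped (over 2 N), still (x of pin_tip in the frame of stage_hole between -0.0045 and 0.0045 m and y of pin_tip in the frame of stage_hole between -0.0045 and 0.0045 m and z of pin_tip in the frame of stage_hole below -0.0155 m and z of holder in the frame of stage_hole below 0.0025 m and x of holder in the frame of stage_hole below -0.035 m and angle between the z axis of holder and the z axis of stage_hole, either way round below 0.04 rad and angle between the x axis of holder and the x axis of stage_hole, either way round below 0.14 rad and contact force between holder and reader between 2.5 and 35 N and contact force between the fingers and holder above 2 N and linear speed of holder below 0.02 m/s); the arm keeps its last pose, push and grip.
It fails at once if the glass is pressed too hard on the reader (over 60 N) (contact force between holder and reader above 60 N).
It fails at once if a bystander is shifted by more than 25 mm or tipped (distance of any of tube_rack, tip_rack, bottle, beaker, pipette, slide_box, jar from where it was at the start of the episode above 0.025 m or angle between any of tube_rack, tip_rack, bottle, beaker, slide_box, jar's own z axis and vertical above 0.5 rad).
It also fails if it takes over 42 s, if anything falls off the work surface, if the arm or the gripper's body presses on something with over 40 N, if the wrist force passes 120 N, or if a joint passes its speed limit or range.

## Working session

There is one attempt and no reset: what is moved stays moved. The work goes in short steps, Python scripts to look and compute and a tool call to move; the robot and the scene stay as the last step left them, time stands still between calls to the robot, and variables do not carry over. Pictures are saved under pics/ and viewed, at most 10 in all, crops included, and the job is handed in when it is done.

Besides the shell and the picture viewer there is one more tool, called after "Call:" as name(argument=value, ...), one argument or row to a line, values as JSON. carry_out: Moves the arm, as the interface text tells. Its arguments: {"type":"object","properties":{"plan":{"type":"array"},"hand":{"type":"number"},"newtons":{"type":"number"}},"required":["plan"]}

```bash
mkdir -p pics; cat > h.py <<'E'
import numpy as np, cv2
from workcell import get_obs, vision, r
from scipy.spatial.transform import Rotation as R
def cam(n):
    o=get_obs(); d=vision.get_image(n)
    if n=="wrist":
        T=np.eye(4);T[:3,:3]=R.from_quat(o["ee_rot"]).as_matrix();T[:3,3]=o["position"]
        d["T"]=T@np.array(d["mount"])
    d["T"]=np.array(d["T"]); return d
def onplane(d,uv,z=None,n=None,p=None):
    uv=np.atleast_2d(np.array(uv,float)); T=d["T"]
    v=np.c_[(uv[:,0]-d["cx"])/d["fx"],(uv[:,1]-d["cy"])/d["fy"],np.ones(len(uv))]@T[:3,:3].T
    c=T[:3,3]
    if n is None: n=np.array([0,0,1.]);p=np.array([0,0,z])
    return c+v*(((p-c)@n)/(v@n))[:,None]
def proj(d,P):
    q=(np.atleast_2d(P)-d["T"][:3,3])@d["T"][:3,:3]
    return np.c_[q[:,0]/q[:,2]*d["fx"]+d["cx"],q[:,1]/q[:,2]*d["fy"]+d["cy"]]
def save(n,d): cv2.imwrite("pics/"+n+".png",d["img"][...,::-1])
def tri(d1,u1,d2,u2):
    A=[];b=[]
    for d,u in((d1,u1),(d2,u2)):
        v=d["T"][:3,:3]@np.array([(u[0]-d["cx"])/d["fx"],(u[1]-d["cy"])/d["fy"],1]);v/=np.linalg.norm(v)
        P=np.eye(3)-np.outer(v,v);A.append(P);b.append(P@d["T"][:3,3])
    return np.linalg.solve(A[0]+A[1],b[0]+b[1])
E
python3 - <<'E'
from h import *
a=cam("top");b=cam("side")
np.save("top.npy",a,allow_pickle=True);np.save("side.npy",b,allow_pickle=True)
cv2.imwrite("pics/top0.png",a["img"][...,::-1]);cv2.imwrite("pics/side0.png",b["img"][...,::-1])
print(r.tip_extent,get_obs()["force"],get_obs()["ee_rot"],a["T"].round(2),b["T"].round(2),a["fx"],b["fx"])
E
```

```text
8.0 [-0.09297612  0.30315253 -0.44353063] [ 1.68119352e-01  9.85766130e-01 -9.79338172e-04 -2.46044158e-04] [[ 8.00000e-02 -9.80000e-01  2.00000e-01  2.80750e+02]
 [-1.00000e+00 -8.00000e-02  1.00000e-02 -2.48300e+01]
 [ 0.00000e+00 -2.00000e-01 -9.80000e-01  1.61203e+03]
 [ 0.00000e+00  0.00000e+00  0.00000e+00  1.00000e+00]] [[-9.20000e-01 -2.60000e-01  3.00000e-01  1.70320e+02]
 [-3.90000e-01  5.70000e-01 -7.20000e-01  1.00201e+03]
 [ 2.00000e-02 -7.80000e-01 -6.30000e-01  9.20600e+02]
 [ 0.00000e+00  0.00000e+00  0.00000e+00  1.00000e+00]] 481.2205512778115 476.5549163382998
```

View pics/top0.png

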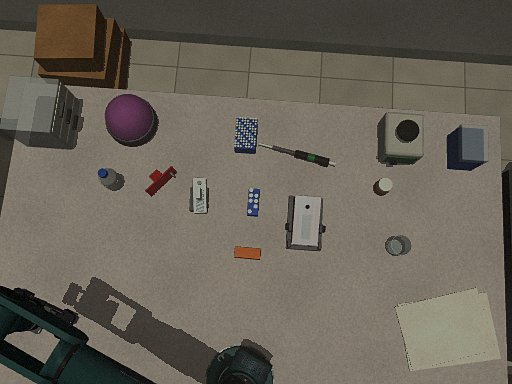

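View pics/side0.png

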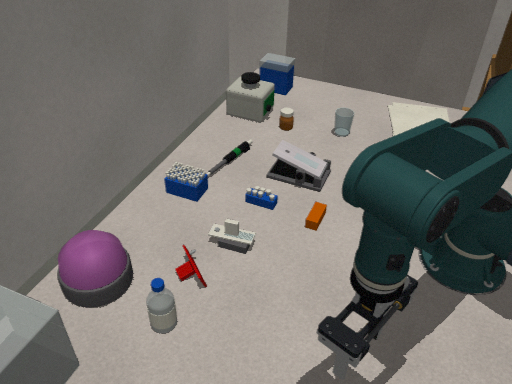

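The top view shows the white holder on its rest at (200,195) and the red look-alike at (161,181). The reader stage is at (306,222) with its hole near (307,207), and the tube rack is at (253,202). I choose the white one and check it, and the stage, in a close crop.

```bash
python3 - <<'E'
from h import *
a=np.load("top.npy",allow_pickle=True).item();b=np.load("side.npy",allow_pickle=True).item()
c1=cv2.resize(a["img"][170:220,180:220],None,fx=8,fy=8,interpolation=cv2.INTER_CUBIC)
c2=cv2.resize(a["img"][190:256,280:330],None,fx=6,fy=6,interpolation=cv2.INTER_CUBIC)[:400]
c3=cv2.resize(b["img"][205:265,200:270],None,fx=5.5,fy=5,interpolation=cv2.INTER_CUBIC)
im=np.zeros((600,800,3),np.uint8)
im[:400,:320]=c1;im[:396,320:620]=c2[:396]
s=cv2.resize(b["img"][210:255,200:265],(400,200));im[400:,:400]=s
s=cv2.resize(b["img"][135:190,260:335],(400,200));im[400:,400:]=s
cv2.imwrite("pics/crop.png",im[...,::-1])
E
```

```text
(no output)
```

View pics/crop.png

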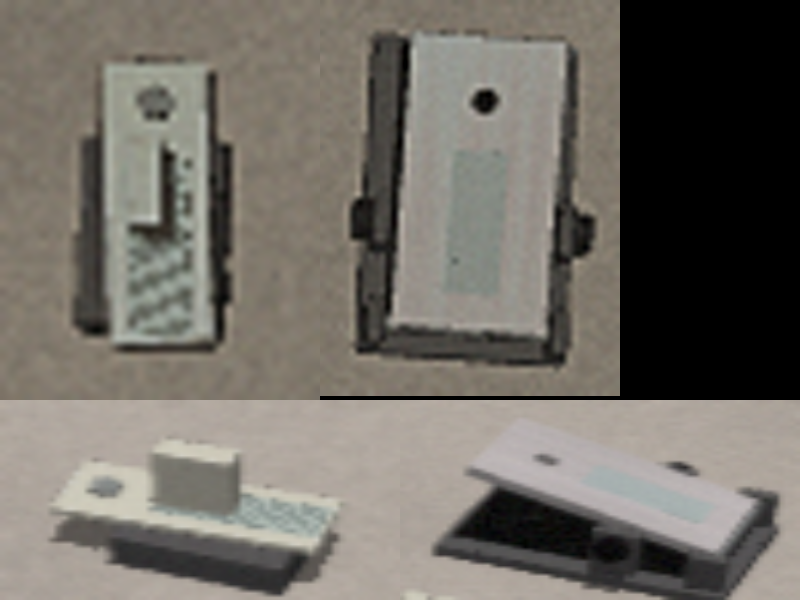

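The crop confirms the white holder: the screw is at top px (199.4,182.5), the far end, with the fin in the middle. The stage hole is at top px (307.5,206.7) and the glass strip lies below it. Next I measure both.

```bash
python3 - <<'E'
from h import *
a=np.load("top.npy",allow_pickle=True).item();b=np.load("side.npy",allow_pickle=True).item()
o=-.45
C=np.array([(105,62),(215,70),(215,345),(112,345),(155,100)])/8+[180,170]+o
P=onplane(a,C,30);print(P.round(1));print("cen",P[:4].mean(0),np.linalg.norm(P[1]-P[0]),np.linalg.norm(P[2]-P[1]))
f=(P[0]+P[1]-P[2]-P[3]);print("yaw",np.degrees(np.arctan2(f[1],f[0])))
S=(np.array([(410,35),(568,43),(548,335),(390,325),(485,100)])-[320,0])/6+[280,190]+o
V=np.array([(520,418),(764,495),(718,553),(466,470),(547,460)],float)-[400,400]
V=V*[75/400,55/200]+[260,135]+o
# side view: far edge = upper left; order guess: TL(top,left=+y)...
print(S.round(1));print(V.round(1))
h=tri(a,S[4],b,V[4]);print("hole",h)
sp=proj(b,onplane(a,S[:4],40));print(sp.round(1))
for i in range(4):
    j=np.argmin(np.linalg.norm(V[:4]-sp[i],axis=1));print(tri(a,S[i],b,V[j]).round(1),j)
E
```

```text
[[639.8 210.9  30. ]
 [639.9 164.3  30. ]
 [523.  152.9  30. ]
 [519.7 195.6  30. ]
 [625.  188.2  30. ]]
cen [580.59420964 180.9003228   30.        ] 46.59001867349044 117.40296595168972
yaw 6.429059585150995
[[294.6 195.4]
 [320.9 196.7]
 [317.6 245.4]
 [291.2 243.7]
 [307.  206.2]]
[[282.  139.5]
 [327.8 160.7]
 [319.2 176.6]
 [271.9 153.8]
 [287.1 151. ]]
hole [ 559.85601315 -175.10240902   79.57792218]
[[268.9 164.7]
 [278.4 150.2]
 [325.7 162.9]
 [317.8 178. ]]
[ 592.5 -131.9   86.3] 3
[ 617.3 -223.7   18.8] 3
[ 438.3 -218.9   50.9] 1
[ 438.5 -133.7   46.5] 2
```

```bash
cat >> h.py <<'E'
def go(p,Rt,o=None):
    "row (cm, deg) from present pose to target TCP pose"
    o=o or get_obs();R0=R.from_quat(o["ee_rot"])
    s=R0.inv().apply(np.array(p)-o["position"])/10;t=(R0.inv()*Rt).as_rotvec(degrees=True)
    print("row",np.r_[s,t].round(2).tolist())
def pose(yaw,slope=0):
    "tool x down-slope/back along -heading(yaw deg), z into face"
    y=np.radians(yaw);s=np.radians(slope)
    X=np.array([np.cos(y)*np.cos(s),np.sin(y)*np.cos(s),np.sin(s)]);Y=np.array([-np.sin(y),np.cos(y),0])
    return R.from_matrix(np.c_[-X,Y,-np.cross(X,Y)])
E
python3 - <<'E'
from h import *
go([560,180,200],pose(6.5));print(np.array(vision.get_image("wrist")["mount"]).round(2).tolist(),get_obs()["grip_width"])
E
```

```text
row [-46.87, -19.41, 1.27, -0.11, -0.03, -25.86]
[[0.0, -0.96, -0.28, 82.2], [1.0, 0.0, -0.0, 0.05], [0.0, -0.28, 0.96, -171.46], [0.0, 0.0, 0.0, 1.0]] 0.9996424573974807
```

Call:
carry_out(
  plan=[
    [-46.9, -19.4, 1.3, 0, 0, -25.9],
    [-46.9, -19.4, 1.3, 0, 0, -25.9],
    [-46.9, -19.4, 1.3, 0, 0, -25.9],
    [-46.9, -19.4, 1.3, 0, 0, -25.9],
    [-46.9, -19.4, 1.3, 0, 0, -25.9],
    [-46.9, -19.4, 1.3, 0, 0, -25.9],
    [-46.9, -19.4, 1.3, 0, 0, -25.9],
    [-46.9, -19.4, 1.3, 0, 0, -25.9],
    [-46.9, -19.4, 1.3, 0, 0, -25.9],
    [-46.9, -19.4, 1.3, 0, 0, -25.9],
    [-46.9, -19.4, 1.3, 0, 0, -25.9],
  ],
  hand=-1,
)

```text
t: 1.52
position: [559.4, 181.8, 200.6]
ee_rot: [-0.058, 0.998, 0.0, -0.0]
force: [0.2, 0.2, -0.9]
grip_width: 1.001
grasp_force: 0.0
```

```bash
python3 - <<'E'
from h import *
d=cam("wrist");np.save("w1.npy",d,allow_pickle=True);save("w1",d);print(get_obs()["position"],proj(d,[580.6,181,30]))
E
```

```text
[559.36056016 182.01162057 200.809803  ] [[253.04456874 194.58829908]]
```

View pics/w1.png

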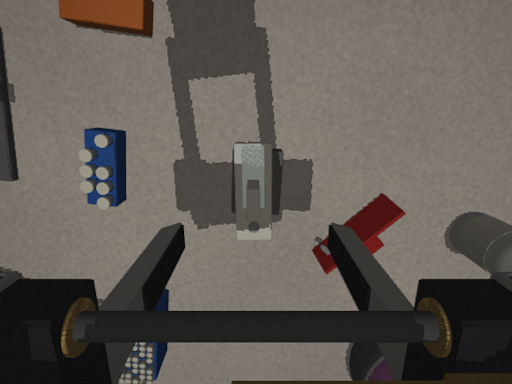

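The wrist view shows the holder centred near (253,192), with its screw at (253,227), far end. The red look-alike is at (355,235) and the tube rack at (103,167).

```bash
python3 - <<'E'
from h import *
d=np.load("w1.npy",allow_pickle=True).item();im=d["img"].astype(int)
P=onplane(d,[(234,143),(269,143),(272,238.5),(236.5,240),(253,227)],30);print(P.round(1))
print(P[:4].mean(0)); f=P[2]+P[3]-P[0]-P[1];print(np.degrees(np.arctan2(f[1],f[0])),np.linalg.norm(f)/2)
c=cv2.resize(d["img"][130:250,210:300],None,fx=5,fy=5,interpolation=cv2.INTER_CUBIC);cv2.imwrite("pics/w1c.png",c[...,::-1])
E
```

```text
[[522.  152.4  30. ]
 [517.4 192.1  30. ]
 [635.  211.1  30. ]
 [642.1 167.1  30. ]
 [622.3 185.7  30. ]]
[579.13351256 180.69869962  30.        ]
8.065700373768614 120.01178997535793
```

View pics/w1c.png

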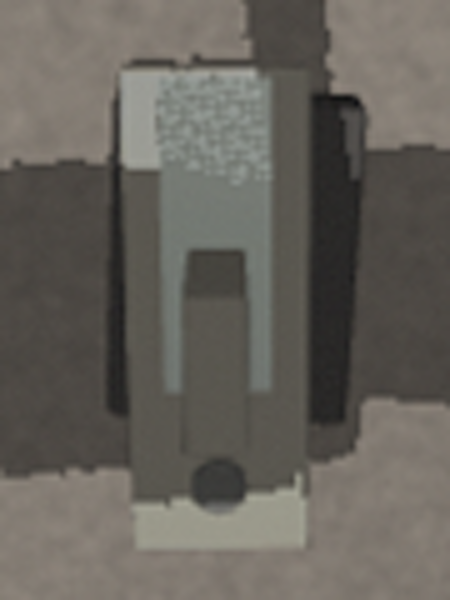

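```bash
python3 - <<'E'
from h import *
d=np.load("w1.npy",allow_pickle=True).item()
g=lambda L:np.array(L)/5+[210,130]-.4
def yaw(f): return np.degrees(np.arctan2(f[1],f[0]))
P=onplane(d,g([(120,68),(308,68),(305,550),(134,550),(218,488)]),30);print(P.round(1),P[:4].mean(0),yaw(P[2]+P[3]-P[0]-P[1]))
F=onplane(d,g([(186,297),(247,297),(250,455),(182,455)]),73);print(F.round(1),F.mean(0),yaw(F[2]+F[3]-F[0]-F[1]))
go([580,181,120],pose(7)); go([580,181,46],pose(7))
E
```

```text
[[522.3 152.   30. ]
 [517.3 194.6  30. ]
 [636.6 209.6  30. ]
 [641.6 166.9  30. ]
 [622.5 186.   30. ]] [579.47800541 180.79020259  30.        ] 7.1333035655850505
[[562.4 172.7  73. ]
 [560.9 185.4  73. ]
 [595.9 190.2  73. ]
 [597.6 175.7  73. ]] [579.20778862 180.99191787  73.        ] 6.328120909223445
row [-2.04, -0.35, 8.08, 0.04, -0.0, -0.32]
row [-2.04, -0.35, 15.48, 0.04, -0.0, -0.32]
```

Call:
carry_out(
  plan=[
    [-2.0, -0.35, 3, 0, 0, -0.5],
    [-2.0, -0.35, 6, 0, 0, -0.5],
    [-2.0, -0.35, 9, 0, 0, -0.5],
    [-2.0, -0.35, 12, 0, 0, -0.5],
    [-2.0, -0.35, 14, 0, 0, -0.5],
    [-2.0, -0.35, 15.4, 0, 0, -0.5],
    [-2.0, -0.35, 15.4, 0, 0, -0.5],
  ],
)

```text
t: 2.45
position: [579.5, 180.1, 45.7]
ee_rot: [-0.062, 0.998, -0.0, -0.001]
force: [-0.2, -0.4, -0.1]
grip_width: 0.999
grasp_force: 0.0
```

Call:
carry_out(
  plan=[
    [0, 0, 0, 0, 0, 0],
    [0, 0, 0, 0, 0, 0],
    [0, 0, 0, 0, 0, 0],
    [0, 0, 0, 0, 0, 0],
    [0, 0, 0, 0, 0, 0],
    [0, 0, 0, 0, 0, 0],
    [0, 0, 0, 0, 0, 0],
    [0, 0, 0, 0, 0, 0],
  ],
  hand=1,
  newtons=25,
)

```text
t: 3.45
position: [580.8, 179.3, 46.5]
ee_rot: [-0.061, 0.998, 0.0, -0.0]
force: [0.2, 0.6, -0.1]
grip_width: 0.184
grasp_force: 1.1
```

Call:
carry_out(
  plan=[
    [0, 0, 0, 0, 0, 0],
    [0, 0, 0, 0, 0, 0],
    [0, 0, 0, 0, 0, 0],
    [0, 0, 0, 0, 0, 0],
  ],
)

```text
t: 3.95
position: [580.7, 179.3, 46.5]
ee_rot: [-0.061, 0.998, 0.0, 0.0]
force: [-0.2, 0.5, -0.5]
grip_width: 0.15
grasp_force: 25.0
```

Call:
carry_out(
  plan=[
    [0, 0, -2, 0, 0, 0],
    [0, 0, -6, 0, 0, 0],
    [0, 0, -10, 0, 0, 0],
    [0, 0, -14, 0, 0, 0],
    [0, 0, -16, 0, 0, 0],
    [0, 0, -16, 0, 0, 0],
  ],
)

```text
t: 4.7
position: [581.7, 179.3, 208.6]
ee_rot: [-0.061, 0.998, 0.0, 0.002]
force: [0.1, -0.1, -1.8]
grip_width: 0.149
grasp_force: 25.0
```

```bash
python3 - <<'E'
from h import *
o=get_obs();print({k:np.round(o[k],3) for k in("joint_positions","position","force","wrist_torque","grasp_force","grip_width")})
go([430,-165,230],pose(1))
go([430,-165,230],pose(1,15))
E
```

```text
{'joint_positions': array([ 0.206,  0.216,  1.234, -0.   ,  1.687, -1.488]), 'position': array([581.676, 179.296, 208.58 ]), 'force': array([ 0.114, -0.071, -1.763]), 'wrist_torque': array([0.045, 0.023, 0.023]), 'grasp_force': np.float64(25.0), 'grip_width': np.float64(0.149)}
row [19.26, -32.31, -2.23, 0.02, 0.24, 6.04]
row [19.26, -32.31, -2.23, 0.81, -14.75, 6.0]
```

```bash
python3 - <<'E'
from h import *
go([530,-80,230],pose(1))
E
```

```text
row [8.3, -25.1, -2.18, 0.02, 0.24, 6.04]
```

Call:
carry_out(
  plan=[
    [1.5, -4.5, -2.2, 0, 0, 1],
    [3.3, -10, -2.2, 0, 0, 3],
    [5, -15, -2.2, 0, 0, 4],
    [6.6, -20, -2.2, 0, 0, 5],
    [7.8, -23.5, -2.2, 0, 0, 6],
    [8.3, -25.1, -2.2, 0, 0, 6],
    [8.3, -25.1, -2.2, 0, 0, 6],
    [8.3, -25.1, -2.2, 0, 0, 6],
  ],
)

```text
t: 5.7
position: [529.3, -78.8, 227.9]
ee_rot: [-0.01, 1.0, 0.001, -0.0]
force: [0.2, 1.0, -1.3]
grip_width: 0.146
grasp_force: 25.0
```

```bash
python3 - <<'E'
from h import *
d=cam("wrist");np.save("w2.npy",d,allow_pickle=True);print(get_obs()["position"],d["fx"])
cv2.imwrite("pics/w2.png",cv2.resize(d["img"],(800,600),interpolation=cv2.INTER_CUBIC)[...,::-1])
E
```

```text
[529.40252832 -78.65398137 228.14105608] 297.9448139376181
```

View pics/w2.png

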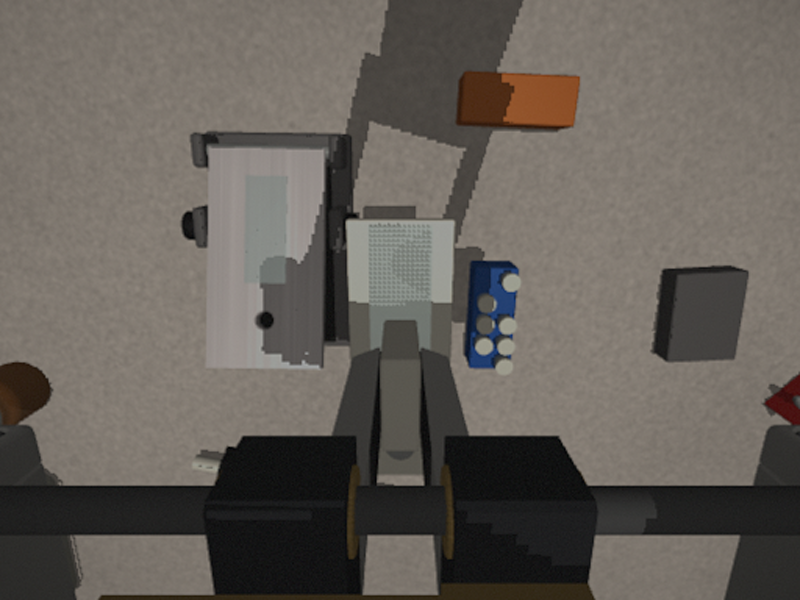

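The wrist view (scale 1.5625) shows the hole at (265,320). The stage corners are at (209,147), (325,149), (323,368) and (206,368). The holder's rear edge in the hand runs from (347,219) to (455,219), level and square.

```bash
cat > m.py <<'E'
from h import *
from scipy.optimize import least_squares
a=np.load("top.npy",allow_pickle=True).item();b=np.load("side.npy",allow_pickle=True).item();d=np.load("w2.npy",allow_pickle=True).item()
k=1.5625
g=d["img"].min(2)[195:216,160:180].astype(int)
m=(g<45);yy,xx=np.nonzero(m);hw=np.array([xx.mean()+160,yy.mean()+195]);print("holepx",hw,hw*k,m.sum())
g=a["img"].min(2)[200:213,300:314].astype(int);w=np.clip(120-g,0,None);w[w<25]=0;yy,xx=np.nonzero(w)
ha=np.array([np.average(xx,weights=w[yy,xx])+300,np.average(yy,weights=w[yy,xx])+200]);print("top hole",ha)
# model points: x up slope,y left: hole, upL(+y), upR, dnR, dnL
M=np.array([(0,0,0),(35,42,0),(35,-42,0),(-125,-42,0),(-125,42,0)],float)
W=np.array([hw,*(np.array([(323,368),(206,368),(209,147),(326,149)])/k-.3)])
S=np.vstack([ha,(np.array([(410,35),(568,43),(548,335),(390,325)])-[320,0])/6+[280,190]-.45])
hs=np.array([287.1,151.])
def T(p):
    X=-pose(p[3],p[4]).as_matrix()[:,0];Y=pose(p[3],p[4]).as_matrix()[:,1]
    return p[:3]+M[:,:1]*X+M[:,1:2]*Y
f=lambda p:np.r_[(proj(d,T(p))-W).ravel(),(proj(a,T(p))-S).ravel()*1.2,(proj(b,T(p)[:1])-hs).ravel()]
s=least_squares(f,[560,-175,78,1,15],loss="soft_l1")
print("hole xyz yaw slope",s.x.round(2));print(f(s.x).round(1))
print("tri hole",tri(a,ha,d,hw).round(1))
# holder in hand
o=get_obs();Rt=R.from_quat(o["ee_rot"])
for z in(15.8,16.3):
  P=onplane(d,np.array([(347,219),(455,219)])/k-.3,n=Rt.apply([0,0,1]),p=o["position"]+Rt.apply([0,0,z]))
  print("rear corners in tool",Rt.inv().apply(P-o["position"]).round(1))
E
python3 m.py
```

```text
holepx [169.93333333 204.45333333] [265.52083333 319.45833333] 75
top hole [307.02936747 206.41716867]
hole xyz yaw slope [ 5.5790e+02 -1.7572e+02  7.9090e+01  4.2000e-01  1.5990e+01]
[-0.2  0.5  0.   0.9  0.8  0.1  0.3  0.2 -0.3 -0.   0.3  1.1  0.6  0.3
  0.2  0.9 -0.3  1.2  0.3  1.   0.2  0.1]
tri hole [ 560.7 -176.4   72.9]
rear corners in tool [[ 61.4 -21.3  15.8]
 [ 61.4  21.7  15.8]]
rear corners in tool [[ 61.3 -21.4  16.3]
 [ 61.3  21.8  16.3]]
```

```bash
cat >> h.py <<'E'
PIN=np.array([-40.7,0.2,40.3])
def hover(hole,yaw,slope,off):
    "row to bring pin tip to hole + off in stage axes"
    Q=pose(yaw,slope);M=Q.as_matrix();St=np.c_[-M[:,0],M[:,1],-M[:,2]]
    p=np.array(hole)+St@np.array(off,float)-Q.apply(PIN);print(p.round(1),end=" ");go(p,Q)
E
python3 - <<'E'
from h import *
hover([559,-176,76],.5,16,[0,72,40])
E
```

```text
[ 497.1 -104.7  142. ] row [3.28, -2.55, 8.62, 0.14, -16.02, 0.65]
```

Call:
carry_out(
  plan=[
    [0.8, -0.6, 0, 0, -5, 0.3],
    [1.6, -1.2, 2, 0, -10, 0.6],
    [3.3, -2.5, 5, 0, -16, 0.6],
    [3.3, -2.5, 8, 0, -16, 0.6],
    [3.3, -2.5, 8.6, 0, -16, 0.6],
    [3.3, -2.5, 8.6, 0, -16, 0.6],
    [3.3, -2.5, 8.6, 0, -16, 0.6],
  ],
)

```text
t: 6.62
position: [498.3, -105.6, 144.6]
ee_rot: [-0.004, 0.99, 0.001, 0.141]
force: [0.5, -0.5, -1.0]
grip_width: 0.149
grasp_force: 25.0
```

```bash
python3 - <<'E'
from h import *
d=cam("wrist");np.save("w3.npy",d,allow_pickle=True);o=get_obs();print(o["position"],o["force"])
print(proj(d,[559,-176,76])*1.5625)
cv2.imwrite("pics/w3.png",cv2.resize(d["img"],(800,600),interpolation=cv2.INTER_CUBIC)[...,::-1])
E
```

```text
[ 498.11765423 -105.69493876  144.42067176] [-0.14359509 -0.79006702 -0.49640835]
[[280.80184771 374.77577198]]
```

View pics/w3.png

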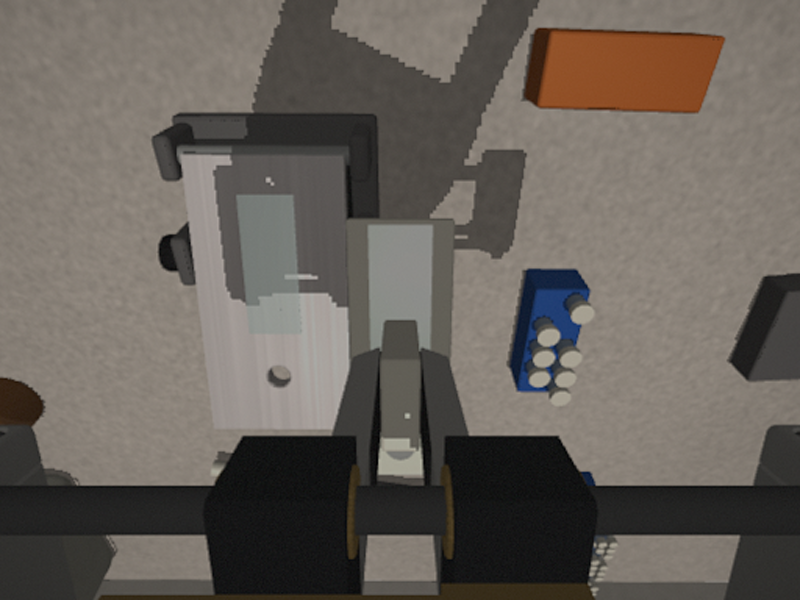

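The hole is at (279,376), within 2 px of the prediction. The stage corners are at (180,152), (347,153) and (213,428). I refit with this view added.

```bash
sed '/^# holder in hand/,$d' m.py > m2.py; cat >> m2.py <<'E'
e=np.load("w3.npy",allow_pickle=True).item()
g=e["img"].min(2)[230:250,168:190].astype(int);_,mm=cv2.threshold(e["img"].min(2)[232:250,170:188],0,1,cv2.THRESH_BINARY_INV+cv2.THRESH_OTSU)
yy,xx=np.nonzero(mm);he=np.array([(xx.min()+xx.max())/2+170,(yy.min()+yy.max())/2+232]);print(he*k,mm.sum())
E=np.array([he,np.array((213,429))/k-.3,np.array((180,151))/k-.3,np.array((347,153))/k-.3]);ix=[0,2,3,4]
f2=lambda p:np.r_[f(p),(proj(e,T(p)[ix])-E).ravel()*1.2]
s=least_squares(f2,[560,-175,78,1,15],loss="soft_l1");print(s.x.round(2));print(f2(s.x)[22:].round(1))
f3=lambda p:f2(p)[np.r_[0:10,22:30]]
s3=least_squares(f3,[560,-175,78,1,15],loss="soft_l1");print("wrist only",s3.x.round(2),f3(s3.x).round(1))
E
python3 m2.py
```

```text
holepx [169.93333333 204.45333333] [265.52083333 319.45833333] 75
top hole [307.02936747 206.41716867]
hole xyz yaw slope [ 5.5790e+02 -1.7572e+02  7.9090e+01  4.2000e-01  1.5990e+01]
[-0.2  0.5  0.   0.9  0.8  0.1  0.3  0.2 -0.3 -0.   0.3  1.1  0.6  0.3
  0.2  0.9 -0.3  1.2  0.3  1.   0.2  0.1]
tri hole [ 560.7 -176.4   72.9]
[278.125   377.34375] 88
[ 5.5682e+02 -1.7590e+02  8.0170e+01  1.5000e-01  1.6220e+01]
[ 0.6 -0.5  0.8  0.4  0.7  1.7 -1.2  1. ]
wrist only [ 5.5630e+02 -1.7583e+02  8.0680e+01  8.0000e-02  1.6280e+01] [-0.8 -0.4 -0.5  0.5 -0.2 -0.8  0.3 -1.3  0.1 -1.2  0.5 -0.5  0.4  0.4
  0.6  1.  -1.   0.5]
```

```bash
python3 - <<'E'
from h import *
for z in (25,8): hover([557.5,-176,79],.3,16.2,[0,0,z])
E
```

```text
[ 500.2 -176.5  130.4] row [0.25, -7.08, 1.39, 0.08, -0.04, 0.19]
[ 504.9 -176.5  114. ] row [0.25, -7.08, 3.09, 0.08, -0.04, 0.19]
```

Call:
carry_out(
  plan=[
    [0.2, -2.5, 0, 0, 0, 0],
    [0.2, -5, 0, 0, 0, 0],
    [0.25, -7, 0, 0, 0, 0.2],
    [0.25, -7.1, 0.7, 0, 0, 0.2],
    [0.25, -7.1, 1.4, 0, 0, 0.2],
    [0.25, -7.1, 2.2, 0, 0, 0.2],
    [0.25, -7.1, 2.7, 0, 0, 0.2],
    [0.25, -7.1, 2.7, 0, 0, 0.2],
    [0.25, -7.1, 2.7, 0, 0, 0.2],
  ],
)

```text
t: 7.8
position: [502.4, -176.4, 115.9]
ee_rot: [-0.002, 0.99, 0.001, 0.139]
force: [0.8, -0.7, -1.7]
grip_width: 0.149
grasp_force: 25.0
```

```bash
cat > st.py <<'E'
from h import *
o=get_obs();Q=R.from_quat(o["ee_rot"]);H=np.array([557.5,-176,79]);M=pose(.3,16.2).as_matrix();St=np.c_[-M[:,0],M[:,1],-M[:,2]]
print("t",round(o["t"],2),"tip in stage",(St.T@(o["position"]+Q.apply(PIN)-H)).round(2),"F tool",Q.inv().apply(o["force"]).round(2),"tau tool",Q.inv().apply(o["wrist_torque"]).round(3),"rot err",(pose(.3,16.2).inv()*Q).as_rotvec(degrees=True).round(2),"grip",o["grasp_force"].round(1))
E
python3 st.py
python3 - <<'E'
from h import *
b=cam("side");c=cam("top")
im=np.zeros((600,800,3),np.uint8)
im[:,:600]=cv2.resize(b["img"][120:200,250:330],(600,600),interpolation=cv2.INTER_CUBIC)
cv2.imwrite("pics/s2.png",im[:,:600,::-1])
E
```

```text
Traceback (most recent call last):
  File "st.py", line 3, in <module>
    print("t",round(o["t"],2),"tip in stage",(St.T@(o["position"]+Q.apply(PIN)-H)).round(2),"F tool",Q.inv().apply(o["force"]).round(2),"tau tool",Q.inv().apply(o["wrist_torque"]).round(3),"rot err",(pose(.3,16.2).inv()*Q).as_rotvec(degrees=True).round(2),"grip",o["grasp_force"].round(1))
                                                                                                                                                                                                                                                                       ^^^^^^^^^^^^^^^^^^^^^^
AttributeError: 'float' object has no attribute 'round'
```

View pics/s2.png

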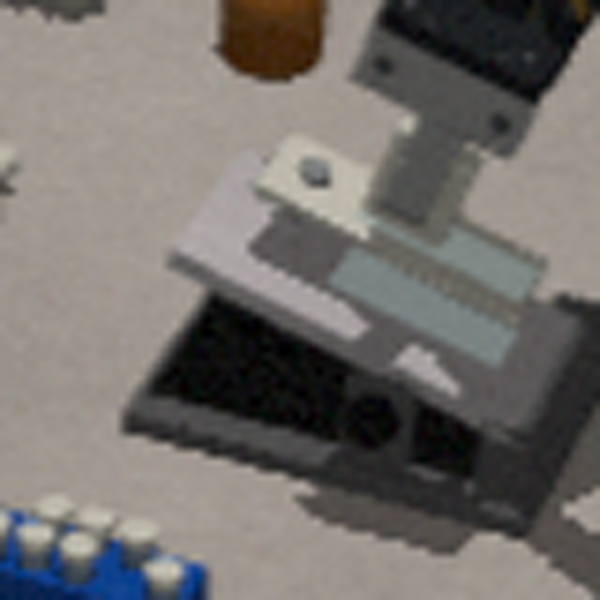

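The side view shows the holder hovering roughly parallel over the stage, with its screw at px (292,142.5). I use that to check the pin against the hole in the same camera.

```bash
sed -i 's/o\["grasp_force"\].round(1)/round(o["grasp_force"],1)/' st.py; python3 st.py; python3 - <<'E'
from h import *
b=np.load("side.npy",allow_pickle=True).item();o=get_obs();Q=R.from_quat(o["ee_rot"])
print("screw pred",proj(b,o["position"]+Q.apply([-40.7,.2,12.3])),"seen 291.8 142.4")
print("hole pred",proj(b,[557.5,-176,79]),"seen 287.1 151")
E
```

```text
t 7.9 tip in stage [-1.94 -0.09 10.63] F tool [ 0.53 -0.1   0.69] tau tool [-0.052  0.16   0.032] rot err [-0.11  0.16  0.07] grip 25.0
screw pred [[292.00313209 142.19947655]] seen 291.8 142.4
hole pred [[287.44970783 151.11509113]] seen 287.1 151
```

Call:
carry_out(
  plan=[
    [-0.19, 0, 0, 0, 0, 0],
    [-0.19, 0, 0.4, 0, 0, 0],
    [-0.19, 0, 0.8, 0, 0, 0],
    [-0.19, 0, 1.1, 0, 0, 0],
    [-0.19, 0, 1.1, 0, 0, 0],
  ],
)

```text
t: 8.52
position: [506.9, -176.3, 105.1]
ee_rot: [-0.002, 0.99, 0.002, 0.139]
force: [-0.6, 0.3, -1.6]
grip_width: 0.149
grasp_force: 25.0
```

```bash
python3 st.py
```

```text
t 8.53 tip in stage [-0.84  0.17 -1.32] F tool [1.03 0.34 1.42] tau tool [-0.002  0.192 -0.042] rot err [-0.15  0.25  0.09] grip 25.0
```

Call:
carry_out(
  plan=[
    [-0.05, 0, 0.15, 0, 0, 0],
    [-0.05, 0, 0.3, 0, 0, 0],
    [-0.05, 0, 0.3, 0, 0, 0],
  ],
)

```text
t: 8.9
position: [508.3, -176.4, 102.8]
ee_rot: [-0.002, 0.99, 0.002, 0.139]
force: [0.6, 0.3, -1.3]
grip_width: 0.148
grasp_force: 25.0
```

```bash
python3 st.py
```

```text
t 8.9 tip in stage [-0.02  0.07 -3.9 ] F tool [-0.18  0.33  1.36] tau tool [-0.085  0.2    0.021] rot err [-0.13  0.21  0.08] grip 25.0
```

Call:
carry_out(
  plan=[
    [0, 0, 0.15, 0, 0, 0],
    [0, 0, 0.3, 0, 0, 0],
    [0, 0, 0.3, 0, 0, 0],
  ],
)

```text
t: 9.28
position: [509.1, -176.4, 99.8]
ee_rot: [-0.002, 0.99, 0.002, 0.139]
force: [-0.6, 0.4, -1.0]
grip_width: 0.149
grasp_force: 25.0
```

```bash
python3 st.py
```

```text
t 9.28 tip in stage [-0.1   0.14 -6.99] F tool [0.82 0.44 0.82] tau tool [-0.008  0.208  0.06 ] rot err [-0.14  0.22  0.08] grip 25.0
```

Call:
carry_out(
  plan=[
    [0, 0, 0.15, 0, 0, 0],
    [0, 0, 0.3, 0, 0, 0],
    [0, 0, 0.3, 0, 0, 0],
  ],
)

```text
t: 9.65
position: [510.0, -176.4, 96.9]
ee_rot: [-0.002, 0.99, 0.002, 0.139]
force: [0.2, 0.1, -0.7]
grip_width: 0.15
grasp_force: 25.0
```

```bash
python3 st.py
```

```text
t 9.65 tip in stage [-0.12  0.11 -9.99] F tool [-0.04  0.07  0.74] tau tool [-0.048  0.192  0.014] rot err [-0.14  0.22  0.08] grip 25.0
```

Call:
carry_out(
  plan=[
    [0, 0, 0.12, 0, 0, 0],
    [0, 0, 0.25, 0, 0, 0],
    [0, 0, 0.25, 0, 0, 0],
  ],
)

```text
t: 10.02
position: [510.7, -176.4, 94.6]
ee_rot: [-0.002, 0.99, 0.002, 0.139]
force: [-0.1, 0.7, -0.9]
grip_width: 0.149
grasp_force: 25.0
```

```bash
python3 st.py
```

```text
t 10.03 tip in stage [ -0.09   0.09 -12.45] F tool [0.31 0.74 0.84] tau tool [-0.009  0.172  0.05 ] rot err [-0.14  0.22  0.08] grip 25.0
```

The pin is in the hole with no side force. I go on in smaller steps until the underside touches.

Call:
carry_out(
  plan=[
    [0, 0, 0.1, 0, 0, 0],
    [0, 0, 0.2, 0, 0, 0],
    [0, 0, 0.2, 0, 0, 0],
  ],
)

```text
t: 10.4
position: [511.2, -176.4, 92.7]
ee_rot: [-0.002, 0.99, 0.002, 0.139]
force: [-0.1, -0.3, -1.0]
grip_width: 0.147
grasp_force: 25.0
```

```bash
python3 st.py
```

```text
t 10.4 tip in stage [ -0.07   0.11 -14.4 ] F tool [ 0.37 -0.27  0.9 ] tau tool [-0.006  0.178  0.019] rot err [-0.14  0.21  0.08] grip 25.0
```

Call:
carry_out(
  plan=[
    [0, 0, 0.07, 0, 0, 0],
    [0, 0, 0.15, 0, 0, 0],
    [0, 0, 0.15, 0, 0, 0],
  ],
)

```text
t: 10.78
position: [511.7, -176.4, 91.3]
ee_rot: [-0.002, 0.99, 0.002, 0.139]
force: [0.5, 0.5, -2.2]
grip_width: 0.148
grasp_force: 25.0
```

```bash
python3 st.py
```

```text
t 10.78 tip in stage [ -0.04   0.07 -15.88] F tool [0.16 0.48 2.2 ] tau tool [-0.017  0.205 -0.058] rot err [-0.13  0.21  0.08] grip 25.0
```

Call:
carry_out(
  plan=[
    [0, 0, 0.07, 0, 0, 0],
    [0, 0, 0.15, 0, 0, 0],
    [0, 0, 0.15, 0, 0, 0],
  ],
)

```text
t: 11.15
position: [512.1, -176.4, 89.8]
ee_rot: [-0.002, 0.99, 0.002, 0.139]
force: [-0.4, 0.8, -1.3]
grip_width: 0.145
grasp_force: 25.0
```

```bash
python3 st.py
```

```text
t 11.15 tip in stage [ -0.05   0.12 -17.38] F tool [0.72 0.76 1.11] tau tool [-0.047  0.188  0.036] rot err [-0.13  0.21  0.08] grip 25.0
```

Call:
carry_out(
  plan=[
    [0, 0, 0.05, 0, 0, 0],
    [0, 0, 0.1, 0, 0, 0],
    [0, 0, 0.1, 0, 0, 0],
  ],
)

```text
t: 11.52
position: [512.4, -176.4, 88.9]
ee_rot: [-0.002, 0.99, 0.002, 0.139]
force: [0.4, 0.1, -0.8]
grip_width: 0.149
grasp_force: 25.0
```

```bash
python3 st.py
```

```text
t 11.53 tip in stage [  0.     0.05 -18.31] F tool [-0.18  0.1   0.91] tau tool [-0.046  0.199  0.007] rot err [-0.13  0.2   0.08] grip 25.0
```

Call:
carry_out(
  plan=[
    [0, 0, 0.05, 0, 0, 0],
    [0, 0, 0.1, 0, 0, 0],
    [0, 0, 0.1, 0, 0, 0],
  ],
)

```text
t: 11.9
position: [512.5, -176.4, 88.6]
ee_rot: [-0.002, 0.99, 0.001, 0.139]
force: [-5.8, 0.8, 4.5]
grip_width: 0.147
grasp_force: 25.0
```

```bash
python3 st.py
```

```text
t 11.9 tip in stage [  0.04   0.06 -18.63] F tool [ 4.37  0.88 -5.89] tau tool [-0.189  0.57   0.014] rot err [-0.12  0.2   0.06] grip 25.0
```

Call:
carry_out(
  plan=[
    [0, 0, 0.05, 0, 0, 0],
    [0, 0, 0.1, 0, 0, 0],
    [0, 0, 0.1, 0, 0, 0],
  ],
)

```text
t: 12.28
position: [512.5, -176.4, 88.6]
ee_rot: [-0.002, 0.99, 0.001, 0.139]
force: [-9.3, 2.1, 10.3]
grip_width: 0.15
grasp_force: 25.0
```

```bash
python3 st.py
```

```text
t 12.28 tip in stage [  0.05   0.05 -18.65] F tool [  6.07   2.21 -12.44] tau tool [-0.358  0.975 -0.018] rot err [-0.11  0.21  0.05] grip 25.0
```

Touch came at tip depth 18.6, close to the expected 18. The moment puts the contact at the low end, so the tool is slightly too steep, and there is some pull along x. I ease off and flatten the pitch.

Call:
carry_out(
  plan=[
    [0, 0, -0.15, 0, 0, 0],
    [0.1, 0, -0.15, 0, 1, 0],
    [0.1, 0, -0.08, 0, 1, 0],
    [0.1, 0, -0.08, 0, 1, 0],
  ],
)

```text
t: 12.78
position: [512.5, -176.6, 88.6]
ee_rot: [-0.002, 0.991, 0.001, 0.131]
force: [-3.2, 1.7, 5.9]
grip_width: 0.145
grasp_force: 25.0
```

```bash
python3 st.py
```

```text
t 12.78 tip in stage [ -0.67  -0.16 -19.29] F tool [ 1.5   1.71 -6.56] tau tool [-0.184  0.138 -0.023] rot err [-0.09  1.13  0.05] grip 25.0
```

Call:
carry_out(
  plan=[
    [0, 0, 0.05, 0, 0, 0],
    [0, 0, 0.1, 0, 0, 0],
    [0, 0, 0.1, 0, 0, 0],
  ],
)

```text
t: 13.15
position: [512.5, -176.6, 88.5]
ee_rot: [-0.002, 0.991, 0.001, 0.131]
force: [-6.9, 2.2, 9.5]
grip_width: 0.146
grasp_force: 25.0
```

```bash
python3 st.py
```

```text
t 13.15 tip in stage [ -0.71  -0.14 -19.41] F tool [  4.2    2.2  -10.92] tau tool [-0.295  0.498  0.049] rot err [-0.09  1.15  0.04] grip 25.0
```

Call:
carry_out(
  plan=[
    [0, 0, 0, 0, 1, 0],
    [0, 0, 0, 0, 1, 0],
    [0, 0, 0, 0, 1, 0],
  ],
)

```text
t: 13.52
position: [512.5, -176.6, 88.3]
ee_rot: [-0.002, 0.993, 0.001, 0.122]
force: [-6.3, 1.2, 9.3]
grip_width: 0.147
grasp_force: 25.0
```

```bash
python3 st.py
```

```text
t 13.53 tip in stage [ -1.51  -0.15 -20.27] F tool [  3.82   1.2  -10.51] tau tool [-0.25   0.549 -0.015] rot err [-0.09  2.16  0.04] grip 25.0
```

Call:
carry_out(
  plan=[
    [0, 0, 0, 0, 1, 0],
    [0, 0, 0, 0, 1, 0],
    [0, 0, 0, 0, 1, 0],
  ],
)

```text
t: 13.9
position: [512.4, -176.6, 88.2]
ee_rot: [-0.002, 0.994, 0.001, 0.113]
force: [-5.9, 2.2, 9.0]
grip_width: 0.147
grasp_force: 25.0
```

```bash
python3 st.py
```

```text
t 13.9 tip in stage [ -2.3   -0.15 -21.1 ] F tool [  3.74   2.2  -10.09] tau tool [-0.181  0.495  0.035] rot err [-0.09  3.17  0.04] grip 25.0
```

Turning the tool 2° hardly changes the force or the height, so the holder pivots in the grip and lies flush on the face. I go back to the slope as estimated, ease the sideways pull, and check by eye.

Call:
carry_out(
  plan=[
    [0.03, 0, 0, 0, -1.3, 0],
    [0.05, 0, 0, 0, -2.6, 0],
    [0.05, 0, 0, 0, -2.6, 0],
    [0.05, 0, 0, 0, -2.6, 0],
  ],
)

```text
t: 14.4
position: [513.1, -176.7, 88.2]
ee_rot: [-0.002, 0.991, 0.001, 0.137]
force: [-0.1, 1.0, 4.6]
grip_width: 0.15
grasp_force: 25.0
```

```bash
python3 st.py; python3 - <<'E'
from h import *
b=cam("side");w=cam("wrist")
im=np.zeros((600,800,3),np.uint8)
im[:400,:400]=cv2.resize(b["img"][125:190,255:320],(400,400),interpolation=cv2.INTER_CUBIC)
im[:400,400:]=cv2.resize(w["img"][60:220,176:336],(400,400),interpolation=cv2.INTER_CUBIC)
cv2.imwrite("pics/f.png",im[:400,:,::-1])
E
```

```text
t 14.4 tip in stage [  0.31  -0.3  -19.36] F tool [-1.21  1.02 -4.45] tau tool [-0.201  0.222  0.02 ] rot err [-0.07  0.41  0.06] grip 25.0
```

View pics/f.png

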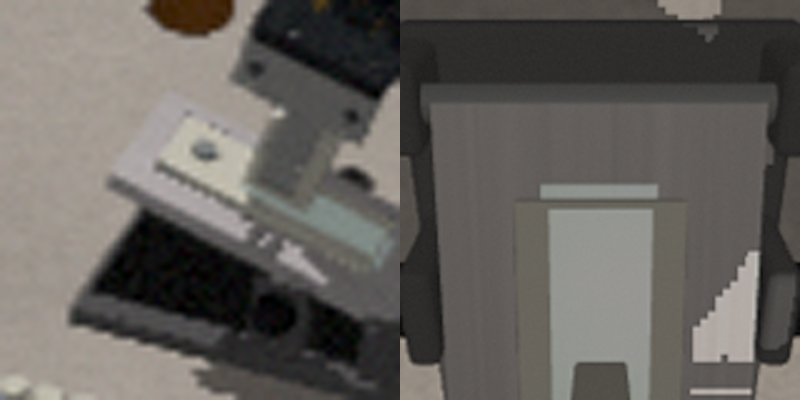

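Call:
carry_out(
  plan=[
    [0, 0, 0.06, 0, 0, 0],
    [0, 0, 0.06, 0, 0, 0],
    [0, 0, 0.06, 0, 0, 0],
  ],
)

```text
t: 14.88
position: [513.2, -176.7, 88.1]
ee_rot: [-0.002, 0.991, 0.001, 0.137]
force: [-2.3, 1.8, 8.4]
grip_width: 0.144
grasp_force: 25.0
```

```bash
python3 st.py
```

```text
t 14.88 tip in stage [  0.4   -0.26 -19.49] F tool [-0.11  1.84 -8.7 ] tau tool [-0.19   0.324  0.047] rot err [-0.07  0.42  0.04] grip 25.0
```

Call:
carry_out(
  plan=[
    [0, 0, 0, 0, -1, 0],
    [0, 0, 0, 0, -2, 0],
    [0, 0, 0, 0, -2, 0],
  ],
)

```text
t: 15.25
position: [513.6, -176.8, 88.1]
ee_rot: [-0.002, 0.988, 0.001, 0.155]
force: [0.5, 1.6, 5.0]
grip_width: 0.151
grasp_force: 25.0
```

```bash
python3 st.py
```

```text
t 15.25 tip in stage [  2.19  -0.39 -18.15] F tool [-2.04  1.63 -4.61] tau tool [-0.221  0.031  0.052] rot err [-0.06 -1.66  0.08] grip 25.0
```

Call:
carry_out(
  plan=[
    [0, 0, 0, 0, 1, 0],
    [0, 0, 0, 0, 2, 0],
    [0, 0, 0, 0, 2, 0],
  ],
)

```text
t: 15.62
position: [512.9, -176.8, 87.6]
ee_rot: [-0.002, 0.991, 0.001, 0.137]
force: [-4.1, 1.7, 6.3]
grip_width: 0.144
grasp_force: 25.0
```

```bash
python3 st.py
```

```text
t 15.62 tip in stage [ -0.05  -0.38 -19.96] F tool [ 2.24  1.76 -7.13] tau tool [-0.138  0.098  0.009] rot err [-0.06  0.48  0.04] grip 25.0
```

Call:
carry_out(
  plan=[
    [0.02, 0, 0.05, 0, 0, 0],
    [0.02, 0, 0.05, 0, 0, 0],
    [0.02, 0, 0.05, 0, 0, 0],
    [0.02, 0, 0.05, 0, 0, 0],
    [0.02, 0, 0.05, 0, 0, 0],
    [0.02, 0, 0.05, 0, 0, 0],
  ],
)

```text
t: 16.38
position: [513.0, -176.8, 87.6]
ee_rot: [-0.002, 0.991, 0.001, 0.137]
force: [-4.2, 1.6, 8.7]
grip_width: 0.149
grasp_force: 25.0
```

```bash
python3 st.py; python3 -c "
from workcell import r
print(r.hand_in())"
```

```text
t 16.38 tip in stage [  0.02  -0.38 -19.91] F tool [ 1.69  1.63 -9.52] tau tool [-0.233  0.209  0.039] rot err [-0.06  0.43  0.04] grip 25.0
the job is handed in; nothing more can be done
None
```

I handed the job in at about 16.4 s, with the pin through the stage hole and the holder still gripped at 25 N and pressed on the stage with about 10 N; touch and the last picture say it lies flush and points up the slope, but no verdict came back.

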